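Snap the sprung dust cap into the flour canister's neck

TASK

The flour canister has just been filled and its neck stands open. Pick up the dust cap by pinching its two side tabs together, keep them pinched while you fit it into the neck and press it down against its rubber seal, then let the tabs spring out so that they hold it fast and level under the rim's inside lip. The neck is thin tin soldered on by hand and not quite where it should be: feel for it gently, never lean hard on it, and leave everything else on the table where it stands.

Things in the scene. Friction and masses are not known exactly. Their poses are not given: they have to be found in the camera images.
- canister: Low round flour canister of tinned sheet, fixed, 160 mm across, a wire bail handle on its +y and -y sides. Origin: centre of its underside, z up. A round open filler neck stands on its flat top plate; neck inside: a lip at the rim with a round hole of 50 mm, 5 mm deep, below it a throat 62 mm wide, at least 30 mm deep from the rim.
- canister_plate (a point): Centre of the canister's flat top plate, 118 mm above its underside. The neck soldered on it (68 mm outside, rim rolled to 73 mm, upright) has its axis up to 5 mm off this point along x and as much along y, and its rim 32 to 38 mm above it. Where exactly is not reported: find it by feel or by eye.
- cap_centre (a point): Sprung dust cap of plain tin, 110 to 185 g, 55 mm high, standing on its nose on the table. This point: on its axis, half-way up, 27.5 mm above the nose's underside. z up; the tabs are on its +y and -y sides. Its flange, 72 mm across, is at 22.5 to 26.5 mm height. Seated in the neck, the nose's underside is 19 mm below the rim and the flange 3.5 mm above it.
- cap_nose (a point): Centre of the flat underside of the cap's nose. The nose is a cone, 34 mm across here and 47 mm at 7 mm height; above it a round plug 47 mm across reaches up to the flange. If the cone lands on the edge of the hole, the edge pushes it sideways towards the hole's axis.
- cap_ears (a point): Centre between the cap's two ears, 41 mm above the nose's underside: the place to pinch. The ears are upright plates above the flange, 22 mm wide along x, 5 mm thick, from 27 to 55 mm height; outer faces 52 mm apart when free, 38 mm when pinched to the stop. A grip of 20 N or more holds both at the stop and carries the cap.
- tab_a (a joint): Travel of the tab on the cap's +y side, m: 0 free (sprung out), 0.007 pinched to the stop; spring 3.5 N free, 8.4 N at the stop. Under its ear it carries a square catch, 12 mm wide, jutting from the plug at 9 to 14 mm height: 58 mm over both catches free (too wide for the 50 mm hole), 44 mm pinched.
- tab_b (a joint): The same for the tab on the cap's -y side.
- seal (a joint): How far the sprung rubber ring under the cap's flange (52 to 63 mm across, face at 16.5 mm height) is pressed in, m: 0 free, 0.006 at its stop; spring 2 N and 9 N. It bears on the rim and must be pressed in by over 2.5 mm for the catches to clear the lip; about 0.0025 when locked.
- tin_cup: Bystander: tin cup with a strap handle, 68 x 88 x 62 mm; origin under it.
- biscuit_cutter: Bystander: round tin biscuit cutter with a bow handle, 57 mm across, 50 mm high; origin under it.
- tin_spice: Bystander: small round spice tin, 49 mm across, 72 mm high; origin under it.
- matchbox: Bystander: matchbox, 36 x 56 x 16 mm; origin under it.
Mind the look-alikes: they are no part of the job. Leave any purple or turquoise look-alike of the part that bears cap_centre alone.

How it is judged:
On the way, in this order (a step that is already met when the one before it is completed fails the run):
1. the cap is lifted by its pinched tabs (value of joint each of tab_a, tab_b above 0.0035 m and height (world z) of cap_centre above 0.06 m), for 0.2 s.
2. the cap is in the neck and pressed down on its seal, its tabs still pinched (value of joint seal above 0.001 m and value of joint each of tab_a, tab_b above 0.003 m and z of cap_centre in the frame of canister below 0.168 m and horizontal distance between cap_centre and canister below 0.012 m), for 0.1 s.
At the end, for the whole second after the job is handed in: The cap rests let go in the neck, upright within 0.06 rad, both tabs within 1.5 mm of free, its seal held pressed in by 1.5 to 4 mm by the catches under the lip; its centre within 12 mm of the canister's axis and 148 to 170 mm above the canister's underside (value of joint each of tab_a, tab_b below 0.0015 m and value of joint seal between 0.0015 and 0.004 m and angle between cap_centre's own z axis and vertical below 0.06 rad and horizontal distance between cap_centre and canister below 0.012 m and z of cap_centre in the frame of canister between 0.148 and 0.17 m and linear speed of cap below 0.01 m/s); the robot touches nothing.
It fails at once if the cap is pressed on the canister's neck with more than 30 N (contact force between cap and neck above 30 N).
It fails at once if a bystander is moved by more than 20 mm (distance of any of tin_cup, biscuit_cutter, tin_spice, matchbox from where it was at the start of the episode above 0.02 m).
It also fails if it takes over 42 s, if anything falls off the work surface, if the arm or the gripper's body presses on something with over 40 N, if the wrist force passes 120 N, or if a joint passes its speed limit or range.

ROBOT

A 6-joint arm with a two-finger parallel gripper is mounted at the origin on a cart in front of the work surface, level with it; the furniture and walls round the work are solid. World frame = base frame: x ahead of the robot, y to its left, z up, the work surface at z = 0. Lengths are in m, angles in rad, forces in N, time in s.
With the tool pointing down it reaches from about 0.3 to 0.775 m from the base axis. Payload 14.6 kg.
Tool frame: the origin (TCP) lies midway between the tips of the shut fingers; the grasp point (between the pads) lies 19 mm behind it; z points along the fingers, y is the line along which they close (so a half turn about z gives the same grasp; the last joint's range is limited). The gripper opens to 85 mm and grips with 20 to 120 N. Pads are 22 mm wide; open, the fingers measure 114 mm over their backs; the gripper's body (76 mm by 85 mm) begins 54 mm behind the grasp point. The pads swing forward as they close: fully open they stand 13 mm farther back than shut.
Start: joints at [-1.191, 0.3, 1.521, -0, 1.321, -0.067], TCP at [0.238, -0.496, 0.231] pointing down, gripper open.
Joint ranges: [-3.03, 3.03], [-0.79, 2.21], [0.23, 2.52], [-1.04, 4.18], [0, 3.07], [-2.55, 2.55]. Speed limits (rad/s): [2.22, 2.22, 2.57, 3.14, 3.14, 3.14].

INTERFACE

Orientations are given as a 3x3 rotation matrix whose columns are the frame's x, y, z axes.
In Python, from rig import robot, eyes gives the robot as it stands. The module is installed in compiled form; this text tells all that it offers.
- The arm moves only by the tool send_rows, never from a script. Its argument "deltas" is a list of rows, each a list of 6 numbers: the shift along the tool's x, y, z in m, then the turn, a rotation vector about the tool's x, y, z in rad. A call has exactly 5 rows; each row is the pose to reach, as a shift and turn from the pose commanded when the call began, along the tool's axes at that moment; what a row does not reach only later rows make up. A row lasts 1/8 s, in which the tool goes at most 62.5 mm and 10.7 degrees, less where a joint would pass 70% of its speed; a pose out of reach is approached as far as the arm can. A call with a gripper value outside its range is refused whole. "claw" is the opening, from 0 (shut) to 1 (fully open), set as the call begins (left out, the last holds). The fingers move at their own pace and stop on an object; the grip force is fixed at half the most. Time passes only in rows, so rows that repeat a pose let the fingers close, or fill a call up. It gives the time, the measured TCP pose, the force, the opening and the grip force at its end, in the units of the state.
- robot.state(): the state, without advancing time (a new reading comes with each control period).
- eyes.capture(name): name is "scene" or "side" or "wrist"; returns a dict with "pixels" (420x560x3 uint8, blue, green, red), "z_map" (420x560 float32, m along the optical axis (not along the pixel's ray), 0 where there is no reading), "K" (3x3 intrinsics, pixels), "origin" and "orientation" of the camera in the world; the wrist camera has in their place "tool_from_camera" (4x4, takes a point from camera to tool coordinates, whose origin is the TCP and whose axes are the flange's). Camera axes: x right, y down, z forward; pixel columns grow to the right and rows downward; lengths in m; the calibration is good to about 2 mm. The wrist camera is an equidistant fisheye: a pixel r from the principal point sees the ray r / f radians off the axis. A picture is of the moment at which its call begins: read the wrist's pose just before it.
- robot.job_done(): hands the job in; it is judged then, once.
The state is a dict: "time_s": time; "joint_positions": joint angles; "joint_velocities": joint speeds; "joint_torque": joint torques, N m; "eef_pos": TCP position; "tool_rot": TCP orientation; "force": force on the tool from outside, world axes, zero at the start; "torque": the same for the moment, N m; "finger_gap": finger opening in m; "finger_force": force on a finger pad.
Only numpy, scipy, OpenCV 4.12 (cv2) and the standard library are available. Lean on these libraries where they do the work, as an engineer would, in place of code of your own. Each camera call takes 0.05 s, during which the arm holds its last target. There are 200 camera calls.

## Working session

There is one attempt and no reset: what is moved stays moved. The work goes in short steps, Python scripts to look and compute and a tool call to move; the robot and the scene stay as the last step left them, time stands still between calls to the robot, and variables do not carry over. Pictures are saved under pics/ and viewed, at most 10 in all, crops included, and the job is handed in when it is done.

Besides the shell and the picture viewer there is one more tool, called after "Request:" as name(argument=value, ...), one argument or row to a line, values as JSON. send_rows: Moves the arm, as the interface text tells. Its arguments: {"type":"object","properties":{"deltas":{"type":"array"},"claw":{"type":"number"}},"required":["deltas"]}

```bash
mkdir -p pics; cat > h.py <<'E'
import numpy as np, cv2
from rig import robot, eyes
def cloud(c):
    z=c["z_map"]; K=c["K"]; v,u=np.mgrid[:z.shape[0],:z.shape[1]]
    P=np.stack([(u-K[0,2])/K[0,0]*z,(v-K[1,2])/K[1,1]*z,z],-1)
    W=P@np.array(c["orientation"]).T+np.array(c["origin"]); W[z==0]=np.nan
    return W
E
python3 - <<'E'
from h import *
s=robot.state(); print({k:np.round(v,3).tolist() for k,v in s.items()})
for n in ("scene","side"):
    c=eyes.capture(n); np.savez(n+".npz",**c); cv2.imwrite(f"pics/{n}0.png",c["pixels"]); print(n,c["origin"],c["orientation"],c["K"][0,0])
E
```

```text
{'time_s': 0.0, 'joint_positions': [-1.191, 0.3, 1.522, -0.0, 1.321, -0.067], 'joint_velocities': [-0.001, -0.001, 0.001, -0.001, 0.002, 0.001], 'joint_torque': [-0.001, -54.351, -36.18, -0.0, 0.004, -0.0], 'eef_pos': [0.238, -0.496, 0.231], 'tool_rot': [[0.902, 0.432, -0.0], [0.432, -0.902, 0.001], [0.0, -0.001, -1.0]], 'force': [0.073, -0.174, 0.325], 'torque': [-0.005, 0.038, -0.03], 'finger_force': 0.0, 'finger_gap': 0.086}
scene [-0.27921667 -0.64851058  0.86127755] [[ 0.44345671 -0.57079321  0.6910436 ]
 [-0.89610861 -0.29810653  0.32881889]
 [ 0.01831702 -0.76506706 -0.64369005]] 527.5415283136849
side [0.50231494 0.47802741 0.64767859] [[-0.99973642  0.01887231  0.01307423]
 [ 0.00108218  0.60757182 -0.79426401]
 [-0.02293312 -0.79404051 -0.60743209]] 397.4400306446116
```

View pics/scene0.png

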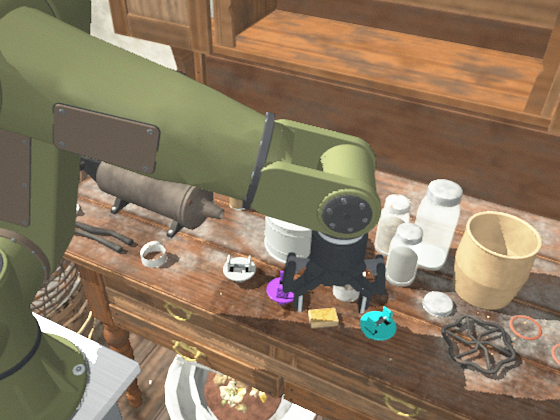

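View pics/side0.png

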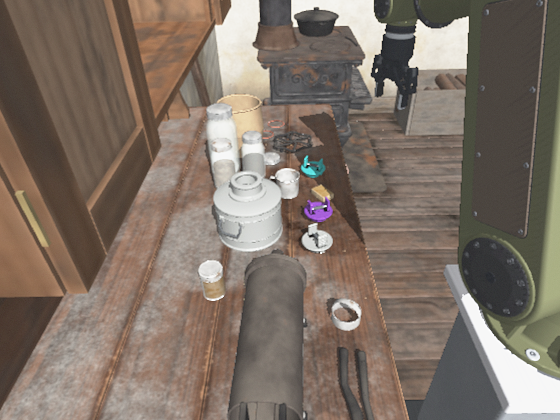

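In the scene view there are three candidate caps: plain tin (240,267), purple (282,290) and turquoise (378,322). In the side view they are at (317,240), (318,210) and (312,167). The plain tin one fits the description. The canister is at side (249,210) with its neck at (246,187). I'll measure these and confirm the cap in an enlarged crop.

```bash
python3 - <<'E'
from h import *
a=np.load("scene.npz"); b=np.load("side.npz")
ca=cv2.resize(a["pixels"][235:300,200:310],None,fx=5,fy=5,interpolation=2)[:, :]
cb=cv2.resize(b["pixels"][165:260,205:345],None,fx=4,fy=4,interpolation=2)
H=max(ca.shape[0],1)
W=max(ca.shape[1],cb.shape[1]); im=np.zeros((595,800,3),np.uint8)
ca=cv2.resize(ca,(380,225)); im[:225,:380]=ca; cb=cv2.resize(cb,(530,360)); im[232:592,:530]=cb
cv2.imwrite("pics/crop1.png",im)
def circ(P):
    A=np.c_[2*P[:,:2],np.ones(len(P))]; x=np.linalg.lstsq(A,(P[:,:2]**2).sum(1),rcond=None)[0]
    return x[:2],np.sqrt(x[2]+x[:2]@x[:2])
for n,c,(u0,u1,v0,v1) in (("scene",a,(215,262,245,290)),("side",b,(298,336,218,256))):
    W=cloud(c)[v0:v1,u0:u1].reshape(-1,3); W=W[~np.isnan(W[:,0])]
    f=W[(W[:,2]>.018)&(W[:,2]<.032)]; print(n,"flange",len(f),circ(f),f.min(0),f.max(0))
    e=W[(W[:,2]>.048)&(W[:,2]<.08)]; print(" ears",len(e),e.mean(0),e.min(0),e.max(0))
    t=W[(W[:,2]>.035)]; np.set_printoptions(suppress=True,precision=4)
    m=(f.min(0)+f.max(0))/2; print(' mid',m)
    # minAreaRect on hi points
    print(' rect',cv2.minAreaRect((e[:,:2]*1000).astype(np.float32)))
W=cloud(b)[160:260,200:300].reshape(-1,3); W=W[~np.isnan(W[:,0])]
h,ed=np.histogram(W[:,2],bins=np.arange(.0,.2,.004)); print(dict(zip(np.round(ed[:-1],3),h)))
r=W[(W[:,2]>.145)]; print("rim",len(r),r.min(0),r.max(0)); 
p=W[(W[:,2]>.11)&(W[:,2]<.125)];print("plate",p[:,2].mean(),p.min(0),p.max(0),cv2.minEnclosingCircle((p[:,:2]*1000).astype(np.float32)))
print("rimc",cv2.minEnclosingCircle((r[:,:2]*1000).astype(np.float32)), np.percentile(r[:,2],[50,90,98]))
for n,c in(("scene",a),("side",b)):
    W=cloud(c); print(n,[W[v,u] for u,v in ([(282,290),(324,318),(345,292)] if n=="scene" else [(318,210),(322,195),(287,183),(247,210),(212,280),(252,150)])])
E
```

```text
scene flange 495 (array([ 0.43201137, -0.21913609]), np.float64(0.02637796428441949)) [ 0.39495766 -0.25442031  0.02195332] [ 0.4693204 -0.1829672  0.031983 ]
 ears 52 [ 0.4313834  -0.22050693  0.05488856] [ 0.41152849 -0.24627553  0.04811801] [ 0.45116859 -0.19049234  0.05933296]
 mid [ 0.4321 -0.2187  0.027 ]
 rect ((431.48345947265625, -219.18150329589844), (24.280780792236328, 51.99030685424805), 24.509315490722656)
side flange 427 (array([ 0.4292, -0.2381]), np.float64(0.04006318132725208)) [ 0.3982 -0.3036  0.0185] [ 0.4693 -0.1812  0.0319]
 ears 67 [ 0.4327 -0.2143  0.053 ] [ 0.4134 -0.2432  0.048 ] [ 0.4524 -0.1914  0.0586]
 mid [ 0.4338 -0.2424  0.0252]
 rect ((433.5590515136719, -216.51815795898438), (23.494529724121094, 50.695369720458984), 25.626842498779297)
{np.float64(0.0): np.int64(1283), np.float64(0.004): np.int64(170), np.float64(0.008): np.int64(116), np.float64(0.012): np.int64(131), np.float64(0.016): np.int64(109), np.float64(0.02): np.int64(135), np.float64(0.024): np.int64(129), np.float64(0.028): np.int64(126), np.float64(0.032): np.int64(169), np.float64(0.
[... 1239 characters left out ...]
int64(0), np.float64(0.188): np.int64(0), np.float64(0.192): np.int64(0)}
rim 320 [ 0.5588 -0.3236  0.1451] [ 0.63   -0.2503  0.1565]
plate 0.11608774546291216 [ 0.4857 -0.3551  0.11  ] [ 0.6742 -0.0561  0.125 ] ((567.2377319335938, -201.23785400390625), 164.63824462890625)
rimc ((594.976318359375, -287.09942626953125), 36.84919357299805) [0.1532 0.1548 0.1556]
scene [array([ 0.1938, -0.4342,  0.2943]), array([ 0.397 , -0.4388,  0.0149]), array([ 0.47  , -0.4554,  0.0304])]
side [array([ 0.4236, -0.3296,  0.0282]), array([ 0.4063, -0.412 ,  0.0165]), array([ 0.5016, -0.4183,  0.054 ]), array([ 0.5917, -0.2232,  0.1135]), array([ 0.6536, -0.0623,  0.0638]), array([ 0.5979, -0.509 ,  0.1069])]
```

View pics/crop1.png

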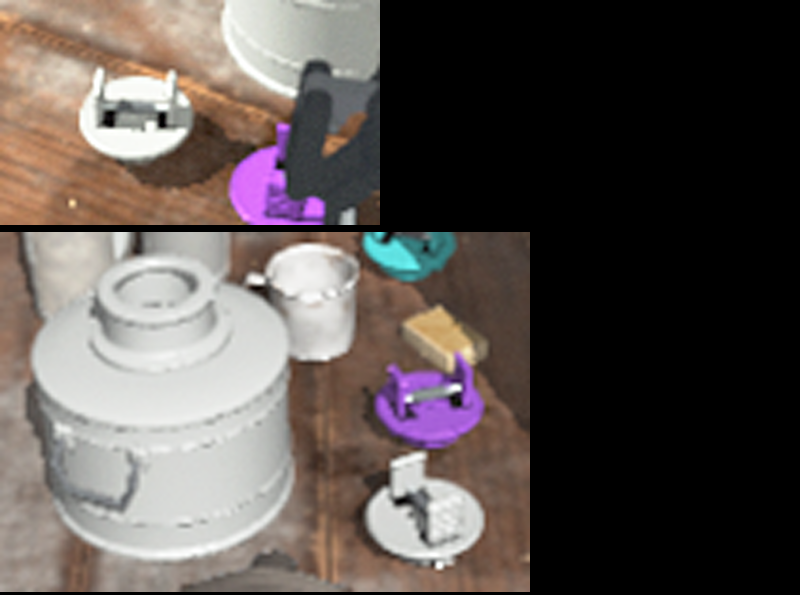

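The crop confirms it: the plain tin cap (scene 240,267; side 317,240) has two ears with the pinch line about 25° off y, which the tool already matches. The purple (318,210) and turquoise (312,167) ones are the look-alikes. I'll move over the plain cap.

Request:
send_rows(
  deltas=[
    [0.05,-0.028,0.0,0,0,0],
    [0.1,-0.056,0.0,0,0,0],
    [0.15,-0.084,0.02,0,0,0],
    [0.2,-0.112,0.04,0,0,0],
    [0.245,-0.138,0.06,0,0,0],
  ],
  claw=1,
)

```text
time_s: 0.72
eef_pos: [0.3997, -0.2639, 0.1706]
tool_rot: [[0.902, 0.432, -0.0], [0.432, -0.902, 0.0], [0.0, -0.0, -1.0]]
force: [0.3, 0.1, 0.5]
finger_gap: 0.0856
finger_force: 0.0
```

Request:
send_rows(
  deltas=[
    [0.03,-0.017,0.02,0,0,0],
    [0.05,-0.028,0.04,0,0,0],
    [0.05,-0.028,0.04,0,0,0],
    [0.05,-0.028,0.04,0,0,0],
    [0.05,-0.028,0.04,0,0,0],
  ],
)

```text
time_s: 1.35
eef_pos: [0.4318, -0.2197, 0.132]
tool_rot: [[0.902, 0.431, 0.001], [0.431, -0.902, -0.001], [0.001, 0.001, -1.0]]
force: [-0.4, 0.1, -0.0]
finger_gap: 0.0852
finger_force: 0.0
```

```bash
cat >> h.py <<'E'
def wcloud(c,s):
    z=c["z_map"]; K=c["K"]; v,u=np.mgrid[:z.shape[0],:z.shape[1]]
    x=(u-K[0,2])/K[0,0]; y=(v-K[1,2])/K[1,1]; r=np.hypot(x,y)+1e-9; t=np.tan(r)/r
    P=np.stack([x*t*z,y*t*z,z,np.ones_like(z)],-1)@np.array(c["tool_from_camera"]).T
    W=P[...,:3]@np.array(s["tool_rot"]).T+np.array(s["eef_pos"]); W[(z==0)|(r>1.4)]=np.nan
    return W
E
python3 - <<'E'
from h import *
np.set_printoptions(suppress=True,precision=4)
s=robot.state(); c=eyes.capture("wrist"); cv2.imwrite("pics/w1.png",c["pixels"]); print(s["eef_pos"],s["tool_rot"],s["force"])
print(c["tool_from_camera"],c["K"])
W=wcloud(c,s).reshape(-1,3); W=W[~np.isnan(W[:,0])]
n=W[np.hypot(W[:,0]-.4325,W[:,1]+.218)<.045]
e=n[(n[:,2]>.045)&(n[:,2]<.07)]; print(len(e),cv2.minAreaRect((e[:,:2]*1000).astype(np.float32)),e[:,2].max())
f=n[(n[:,2]>.017)&(n[:,2]<.033)]; print(len(f),cv2.minEnclosingCircle((f[:,:2]*1000).astype(np.float32)),np.median(f[:,2]))
sd=eyes.capture("side"); np.savez("side2.npz",**sd)
sc=eyes.capture("scene"); np.savez("scene2.npz",**sc)
for n,c in (("side",sd),("scene",sc)):
    W=cloud(c).reshape(-1,3); W=W[~np.isnan(W[:,0])]
    d=np.hypot(W[:,0]-.595,W[:,1]+.287)
    r=W[(d<.045)&(W[:,2]>.147)&(W[:,2]<.165)]
    if len(r)>20: print(n,"rim",len(r),cv2.minEnclosingCircle((r[:,:2]*1000).astype(np.float32)),np.percentile(r[:,2],[50,90,98]))
    b=W[(d<.1)&(W[:,2]>.02)&(W[:,2]<.1)&(d>.07)]
    if len(b)>20:
        from scipy.optimize import least_squares
        o=least_squares(lambda q:np.hypot(b[:,0]-q[0],b[:,1]-q[1])-.080,[.595,-.287],loss="soft_l1",f_scale=.002); print(n,"body",len(b),o.x,np.median(abs(o.fun)))
    p=W[(d<.07)&(d>.05)&(W[:,2]>.1)&(W[:,2]<.13)]; print("plate z",len(p),np.median(p[:,2]) if len(p) else 0)
E
```

```text
[ 0.4318 -0.2197  0.132 ] [[ 0.9023  0.4311  0.001 ]
 [ 0.4311 -0.9023 -0.0006]
 [ 0.0006  0.001  -1.    ]] [-0.4076  0.08   -0.0083]
[[ 0.0005 -0.948  -0.3183  0.0813]
 [ 1.      0.0005 -0.0001  0.0003]
 [ 0.0003 -0.3183  0.948  -0.1427]
 [ 0.      0.      0.      1.    ]] [[325.1923   0.     283.164 ]
 [  0.     325.1923 201.2263]
 [  0.       0.       1.    ]]
499 ((435.0801696777344, -219.62620544433594), (23.43788719177246, 51.61433792114258), 24.150651931762695) 0.05799285595810899
4892 ((434.718505859375, -219.64480590820312), 36.452064514160156) 0.02622514552116726
side rim 305 ((596.0867919921875, -288.22393798828125), 38.176536560058594) [0.1533 0.1547 0.1557]
side body 1675 [ 0.5962 -0.2899] 0.0008377964254655673
plate z 686 0.11597682819351729
scene rim 341 ((593.48486328125, -287.9428405761719), 38.32228088378906) [0.1539 0.156  0.1573]
scene body 1734 [ 0.5972 -0.2871] 0.001201794914629531
plate z 719 0.11681984872205609
```

View pics/w1.png

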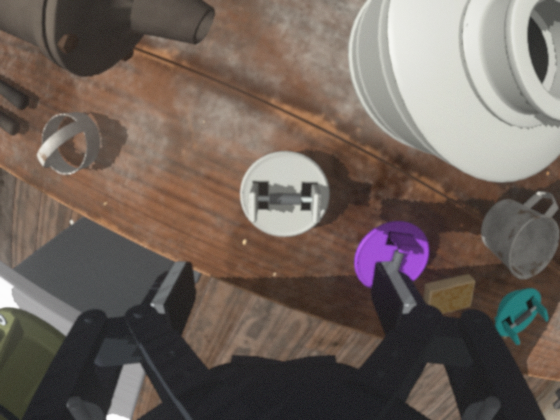

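The wrist view shows the plain cap at (285,193), with the purple one clear at (392,257). The measured centre is about (0.434, -0.219). Now I'll descend.

Request:
send_rows(
  deltas=[
    [0.002,0,0.025,0,0,0.014],
    [0.002,0,0.05,0,0,0.014],
    [0.002,0,0.075,0,0,0.014],
    [0.002,0,0.095,0,0,0.014],
    [0.002,0,0.102,0,0,0.014],
  ],
)

```text
time_s: 2.12
eef_pos: [0.4333, -0.218, 0.0285]
tool_rot: [[0.908, 0.419, -0.001], [0.419, -0.908, 0.001], [-0.001, -0.001, -1.0]]
force: [0.8, -0.3, -0.2]
finger_gap: 0.0853
finger_force: 0.0
```

Request:
send_rows(
  deltas=[
    [0,0,0,0,0,0],
    [0,0,0,0,0,0],
    [0,0,0,0,0,0],
    [0,0,0,0,0,0],
    [0,0,0,0,0,0],
  ],
  claw=0.3,
)

```text
time_s: 2.75
eef_pos: [0.4346, -0.2184, 0.0317]
tool_rot: [[0.908, 0.42, 0.002], [0.42, -0.908, -0.001], [0.002, 0.002, -1.0]]
force: [-8.1, 4.8, 26.5]
finger_gap: 0.0332
finger_force: 58.0
```

```bash
python3 - <<'E'
from h import *
s=robot.state();print(s["force"],s["torque"],s["finger_gap"])
c=eyes.capture("side");d=eyes.capture("scene")
im=np.hstack([cv2.resize(c["pixels"][175:270,270:370],(400,380)),cv2.resize(d["pixels"][200:295,190:290],(400,380))])
cv2.imwrite("pics/g1.png",im)
E
```

```text
[-8.05721186  4.76987857 26.5244962 ] [0.92622865 1.36912246 0.01260251] 0.03317845409769498
```

View pics/g1.png

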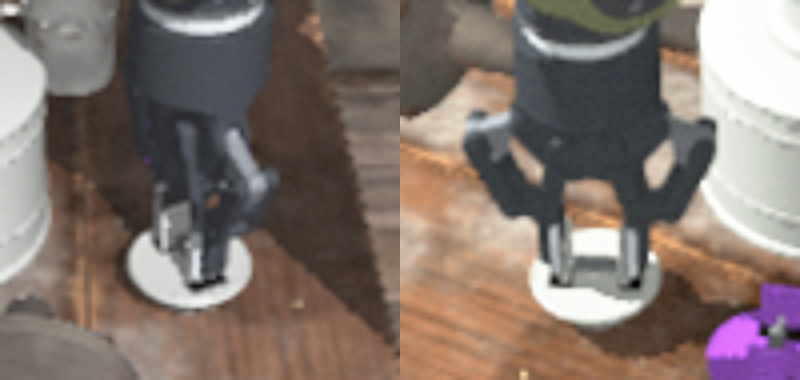

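The side and scene crops show the ears between the pads, but the fingertips press on the flange (26 N up). I'll release, rise and look again, then regrip higher.

Request:
send_rows(
  deltas=[
    [0,0,0,0,0,0],
    [0,0,0,0,0,0],
    [0,0,0,0,0,0],
    [0,0,-0.01,0,0,0],
    [0,0,-0.03,0,0,0],
  ],
  claw=1,
)

```text
time_s: 3.48
eef_pos: [0.4335, -0.2178, 0.0597]
tool_rot: [[0.908, 0.419, -0.001], [0.419, -0.908, 0.001], [-0.001, -0.001, -1.0]]
force: [-1.0, -0.5, 0.6]
finger_gap: 0.0853
finger_force: 0.0
```

Request:
send_rows(
  deltas=[
    [0,0,-0.03,0,0,0],
    [0,0,-0.06,0,0,0],
    [0,0,-0.07,0,0,0],
    [0,0,-0.07,0,0,0],
    [0,0,-0.07,0,0,0],
  ],
)

```text
time_s: 4.1
eef_pos: [0.4334, -0.2177, 0.1283]
tool_rot: [[0.908, 0.419, -0.001], [0.419, -0.908, 0.001], [-0.001, -0.001, -1.0]]
force: [-0.0, -0.2, -0.2]
finger_gap: 0.0854
finger_force: 0.0
```

```bash
cat > look.py <<'E'
from h import *
np.set_printoptions(suppress=True,precision=4)
s=robot.state(); c=eyes.capture("wrist"); np.savez("w.npz",**c)
W=wcloud(c,s).reshape(-1,3); W=W[~np.isnan(W[:,0])]
n=W[np.hypot(W[:,0]-.434,W[:,1]+.219)<.05]
e=n[(n[:,2]>.045)&(n[:,2]<.07)]; print(s["eef_pos"],s["force"],len(e),cv2.minAreaRect((e[:,:2]*1000).astype(np.float32)),e[:,2].max())
f=n[(n[:,2]>.017)&(n[:,2]<.033)]; print(len(f),cv2.minEnclosingCircle((f[:,:2]*1000).astype(np.float32)),np.median(f[:,2]))
d=np.hypot(W[:,0]-.595,W[:,1]+.2875); r=W[(d<.045)&(W[:,2]>.147)&(W[:,2]<.165)]
print("rim",len(r)); 
if len(r)>20: print(cv2.minEnclosingCircle((r[:,:2]*1000).astype(np.float32)),np.percentile(r[:,2],[50,90,98]))
E
python3 look.py
```

```text
[ 0.4334 -0.2177  0.1283] [-0.0114 -0.1659 -0.1887] 506 ((434.18719482421875, -218.11978149414062), (23.41415023803711, 52.13170623779297), 24.261747360229492) 0.05861935341276499
5000 ((433.894775390625, -218.2615203857422), 36.31351852416992) 0.026243268976343145
rim 2945
((587.8677368164062, -283.9346923828125), 31.992223739624023) [0.154  0.1552 0.1558]
```

Request:
send_rows(
  deltas=[
    [0,0,0.03,0,0,0.005],
    [0,0,0.06,0,0,0.005],
    [0,0,0.09,0,0,0.005],
    [0,0,0.095,0,0,0.005],
    [0,0,0.095,0,0,0.005],
  ],
)

```text
time_s: 4.78
eef_pos: [0.4338, -0.218, 0.0345]
tool_rot: [[0.91, 0.415, -0.0], [0.415, -0.91, 0.0], [-0.0, -0.0, -1.0]]
force: [-1.0, 0.3, 0.6]
finger_gap: 0.0858
finger_force: 0.0
```

Request:
send_rows(
  deltas=[
    [0,0,0,0,0,0],
    [0,0,0,0,0,0],
    [0,0,0,0,0,0],
    [0,0,0,0,0,0],
    [0,0,0,0,0,0],
  ],
  claw=0.3,
)

```text
time_s: 5.4
eef_pos: [0.4345, -0.2182, 0.0365]
tool_rot: [[0.91, 0.415, 0.002], [0.415, -0.91, -0.001], [0.001, 0.002, -1.0]]
force: [-7.5, 6.0, 28.5]
finger_gap: 0.0323
finger_force: 58.1
```

Request:
send_rows(
  deltas=[
    [0,0,-0.004,0,0,0],
    [0,0,-0.012,0,0,0],
    [0,0,-0.03,0,0,0],
    [0,0,-0.05,0,0,0],
    [0,0,-0.06,0,0,0],
  ],
)

```text
time_s: 6.02
eef_pos: [0.434, -0.2181, 0.0954]
tool_rot: [[0.91, 0.415, 0.001], [0.415, -0.91, -0.001], [0.001, 0.001, -1.0]]
force: [-0.1, -0.4, -0.3]
finger_gap: 0.0313
finger_force: 60.0
```

Request:
send_rows(
  deltas=[
    [0,0,-0.05,0,0,0],
    [0,0,-0.1,0,0,0],
    [0,0,-0.15,0,0,0],
    [0,0,-0.17,0,0,0],
    [0,0,-0.17,0,0,0],
  ],
)

```text
time_s: 6.65
eef_pos: [0.434, -0.2181, 0.2652]
tool_rot: [[0.91, 0.415, 0.002], [0.415, -0.91, -0.001], [0.001, 0.002, -1.0]]
force: [-1.0, 0.1, -0.9]
finger_gap: 0.0314
finger_force: 60.2
```

```bash
python3 - <<'E'
from h import *
np.set_printoptions(suppress=True,precision=4)
s=robot.state(); c=eyes.capture("wrist"); np.savez("w2.npz",**c,eef=s["eef_pos"],rot=s["tool_rot"])
print(s["eef_pos"],s["tool_rot"],s["force"],s["torque"],s["finger_gap"])
W=wcloud(c,s)
T=(W-s["eef_pos"])@np.array(s["tool_rot"])   # tool coords
m=(np.abs(T[...,0])<.05)&(np.abs(T[...,1])<.05)&(T[...,2]>-.04)&(T[...,2]<.05)
P=T[m]; h,e=np.histogram(P[:,2],bins=np.arange(-.04,.05,.004)); print(dict(zip(np.round(e[:-1],3),h)))
f=P[(P[:,2]>-.002)&(P[:,2]<.025)]; 
A=np.c_[f[:,:2],np.ones(len(f))]; print("fl",len(f),cv2.minEnclosingCircle((f[:,:2]*1000).astype(np.float32)),np.median(f[:,2]))
x=W[...,0]; d=np.hypot(W[...,0]-.595,W[...,1]+.2875); r=W[(d<.045)&(W[...,2]>.147)&(W[...,2]<.165)]
print("rim",len(r),cv2.minEnclosingCircle((r[:,:2]*1000).astype(np.float32)) if len(r) else 0)
sd=eyes.capture("side"); 
im=np.hstack([cv2.resize(c["pixels"],(480,360)),cv2.resize(sd["pixels"][80:260,230:390],(320,360))]); cv2.imwrite("pics/lift.png",im)
E
```

```text
[ 0.434  -0.2181  0.2652] [[ 0.9099  0.4148  0.0019]
 [ 0.4148 -0.9099 -0.0011]
 [ 0.0013  0.0018 -1.    ]] [-0.9698  0.1399 -0.9087] [-0.017  -0.0314  0.0013] 0.03136991863810348
{np.float64(-0.04): np.int64(675), np.float64(-0.036): np.int64(339), np.float64(-0.032): np.int64(416), np.float64(-0.028): np.int64(354), np.float64(-0.024): np.int64(443), np.float64(-0.02): np.int64(731), np.float64(-0.016): np.int64(259), np.float64(-0.012): np.int64(289), np.float64(-0.008): np.int64(205), np.float64(-0.004): np.int64(662), np.float64(-0.0): np.int64(428), np.float64(0.004): np.int64(150), np.float64(0.008): np.int64(8365), np.float64(0.012): np.int64(306), np.float64(0.016): np.int64(0), np.float64(0.02): np.int64(0), np.float64(0.024): np.int64(0), np.float64(0.028): np.int64(0), np.float64(0.032): np.int64(0), np.float64(0.036): np.int64(0), np.float64(0.04): np.int64(0), np.float64(0.044): np.int64(0)}
fl 9808 ((-0.470705509185791, 0.407280296087265), 36.37978744506836) 0.01071479822842468
rim 2731 ((596.132568359375, -289.5331726074219), 36.67604064941406)
```

View pics/lift.png

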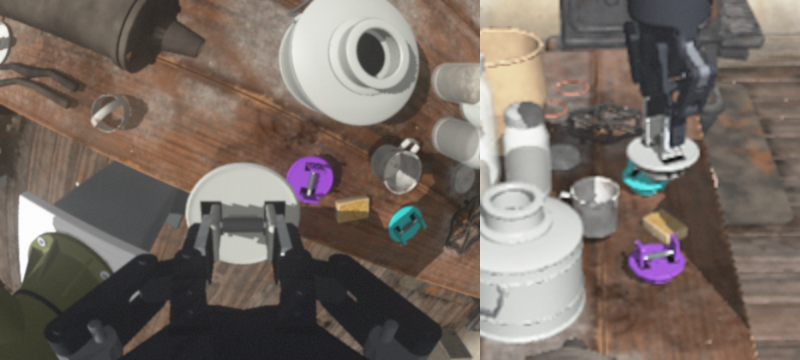

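Lifted: the cap hangs level in the fingers (wrist pane 242,212) and its centre is within 0.6 mm of the tool axis. Next I'll put the wrist camera over the neck to measure it.

Request:
send_rows(
  deltas=[
    [0.006,0.03,0,0,0,0],
    [0.012,0.06,0,0,0,0],
    [0.02,0.09,0,0,0,0],
    [0.027,0.12,0,0,0,0],
    [0.03,0.13,0,0,0,0],
  ],
)

```text
time_s: 7.38
eef_pos: [0.5151, -0.3245, 0.2619]
tool_rot: [[0.91, 0.414, -0.003], [0.414, -0.91, 0.002], [-0.002, -0.003, -1.0]]
force: [-0.0, 0.5, -1.6]
finger_gap: 0.0313
finger_force: 60.2
```

Request:
send_rows(
  deltas=[
    [0,0,0,0,0,0],
    [0,0,0,0,0,0],
    [0,0,0,0,0,0],
    [0,0,0,0,0,0],
    [0,0,0,0,0,0],
  ],
)

```text
time_s: 8.0
eef_pos: [0.5149, -0.3237, 0.2644]
tool_rot: [[0.91, 0.415, 0.0], [0.415, -0.91, -0.0], [0.0, 0.0, -1.0]]
force: [-0.5, -0.4, -2.1]
finger_gap: 0.0312
finger_force: 60.2
```

```bash
python3 - <<'E'
from h import *
from scipy.optimize import least_squares
np.set_printoptions(suppress=True,precision=4)
s=robot.state(); c=eyes.capture("wrist")
print(s["eef_pos"],s["force"],s["finger_gap"])
W=wcloud(c,s); R=np.array(s["tool_rot"]); T=(W-s["eef_pos"])@R
d=np.hypot(W[...,0]-.595,W[...,1]+.288)
r=W[(d<.045)&(W[...,2]>.147)&(W[...,2]<.165)]; zr=np.percentile(r[:,2],[50,90,98]); print("rim outer",len(r),cv2.minEnclosingCircle((r[:,:2]*1000).astype(np.float32)),zr)
top=W[(d<.045)&(W[...,2]>zr[0]-.003)]
def ring(q): 
    a=np.hypot(top[:,0]-q[0],top[:,1]-q[1]); return a
# inner & outer edges by angle bins
q=np.array([.595,-.288])
for _ in range(5):
    v=top[:,:2]-q; an=((np.arctan2(v[:,1],v[:,0])+np.pi)/(2*np.pi)*36).astype(int)%36; rr=np.hypot(*v.T)
    E=[];O=[]
    for k in range(36):
        if (an==k).sum()>5:
            i=np.where(an==k)[0]; E.append(top[i[rr[i].argmin()],:2]); O.append(top[i[rr[i].argmax()],:2])
    fit=lambda Q:least_squares(lambda p:np.hypot(Q[:,0]-p[0],Q[:,1]-p[1])-p[2],[*q,.03],loss="soft_l1",f_scale=.001)
    o=fit(np.array(E)); o2=fit(np.array(O)); q=o.x[:2]
print("inner",o.x,"outer",o2.x,len(E))
pl=W[(d<.07)&(d>.05)&(W[...,2]>.1)&(W[...,2]<.13)]; print("plate",np.median(pl[:,2]))
m=(np.hypot(T[...,0],T[...,1])<.034)&(np.hypot(T[...,0],T[...,1])>.0)&(abs(T[...,2]-.0107)<.003)
P=T[m]; A=np.c_[P[:,:2],np.ones(len(P))]; x=np.linalg.lstsq(A,P[:,2],rcond=None)[0]; print("flange plane in tool",x,len(P))
tgt=np.array([*q,0])-s["eef_pos"]; print("delta tool",(tgt@R)[:2])
cv2.imwrite("pics/neck.png",c["pixels"])
E
```

```text
[ 0.5149 -0.3237  0.2644] [-0.539  -0.419  -2.1342] 0.03118224329181659
rim outer 3605 ((596.1159057617188, -290.0052795410156), 36.74559020996094) [0.1544 0.1553 0.1558]
inner [ 0.5962 -0.29    0.0249] outer [ 0.5961 -0.2899  0.0363] 36
plate 0.11670184147895873
flange plane in tool [0.0006 0.0053 0.0108] 7703
delta tool [0.0879 0.003 ]
```

View pics/neck.png

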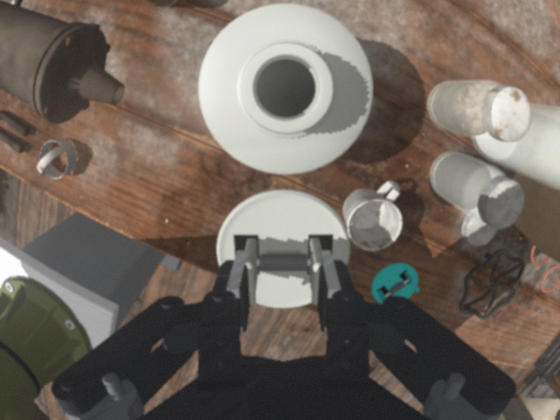

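The wrist picture shows the neck clearly: hole at (284,88), fitted centre (0.5962, -0.2900), r = 24.9 mm, rim z about 0.1555. I'll move over it with the nose just above the rim.

Request:
send_rows(
  deltas=[
    [0.02,0.001,0,0,0,0],
    [0.045,0.001,0.01,0,0,0],
    [0.07,0.002,0.025,0,0,0],
    [0.085,0.0026,0.045,0,0,0],
    [0.0884,0.0026,0.06,0,0,0],
  ],
)

```text
time_s: 8.68
eef_pos: [0.5966, -0.289, 0.2024]
tool_rot: [[0.91, 0.415, -0.001], [0.415, -0.91, 0.001], [-0.001, -0.001, -1.0]]
force: [-0.1, -0.3, -1.0]
finger_gap: 0.0312
finger_force: 60.2
```

Request:
send_rows(
  deltas=[
    [0,0,0,0,0,0],
    [0,0,0,0,0,0],
    [0,0,0,0,0,0],
    [0,0,0,0,0,0],
    [0,0,0,0,0,0],
  ],
)

```text
time_s: 9.3
eef_pos: [0.5964, -0.2896, 0.2045]
tool_rot: [[0.91, 0.415, 0.0], [0.415, -0.91, -0.0], [0.0, 0.0, -1.0]]
force: [-0.3, 0.4, -1.7]
finger_gap: 0.031
finger_force: 60.2
```

Request:
send_rows(
  deltas=[
    [0,0,0.004,0,0,0],
    [0,0,0.007,0,0,0],
    [0,0,0.01,0,0,0],
    [0,0,0.013,0,0,0],
    [0,0,0.015,0,0,0],
  ],
)

```text
time_s: 9.93
eef_pos: [0.5965, -0.2895, 0.189]
tool_rot: [[0.91, 0.415, -0.0], [0.415, -0.91, 0.0], [-0.0, -0.0, -1.0]]
force: [-0.1, 0.6, -0.8]
finger_gap: 0.0315
finger_force: 60.2
```

Request:
send_rows(
  deltas=[
    [0,0,0.002,0,0,0],
    [0,0,0.003,0,0,0],
    [0,0,0.004,0,0,0],
    [0,0,0.005,0,0,0],
    [0,0,0.005,0,0,0],
  ],
)

```text
time_s: 10.55
eef_pos: [0.5965, -0.2895, 0.1842]
tool_rot: [[0.91, 0.415, -0.0], [0.415, -0.91, 0.0], [-0.0, -0.0, -1.0]]
force: [-0.2, 0.4, -1.4]
finger_gap: 0.0314
finger_force: 60.2
```

No contact yet with the nose in the hole. I'll continue in small steps.

Request:
send_rows(
  deltas=[
    [0,0,0.001,0,0,0],
    [0,0,0.002,0,0,0],
    [0,0,0.003,0,0,0],
    [0,0,0.004,0,0,0],
    [0,0,0.005,0,0,0],
  ],
)

```text
time_s: 11.18
eef_pos: [0.5965, -0.2895, 0.1792]
tool_rot: [[0.91, 0.415, -0.0], [0.415, -0.91, 0.0], [-0.0, -0.0, -1.0]]
force: [0.8, -0.1, -2.0]
finger_gap: 0.0312
finger_force: 60.2
```

Request:
send_rows(
  deltas=[
    [0,0,0.001,0,0,0],
    [0,0,0.0015,0,0,0],
    [0,0,0.002,0,0,0],
    [0,0,0.0025,0,0,0],
    [0,0,0.003,0,0,0],
  ],
)

```text
time_s: 11.8
eef_pos: [0.5965, -0.2895, 0.1762]
tool_rot: [[0.91, 0.415, -0.0], [0.415, -0.91, 0.0], [-0.0, -0.0, -1.0]]
force: [-0.0, 0.1, -0.9]
finger_gap: 0.0311
finger_force: 60.2
```

Request:
send_rows(
  deltas=[
    [0,0,0.0005,0,0,0],
    [0,0,0.001,0,0,0],
    [0,0,0.0015,0,0,0],
    [0,0,0.002,0,0,0],
    [0,0,0.002,0,0,0],
  ],
)

```text
time_s: 12.42
eef_pos: [0.5966, -0.2895, 0.1745]
tool_rot: [[0.91, 0.415, 0.0], [0.415, -0.91, -0.0], [0.0, 0.0, -1.0]]
force: [-1.0, 0.9, 1.8]
finger_gap: 0.0316
finger_force: 60.9
```

Request:
send_rows(
  deltas=[
    [0,0,0.0005,0,0,0],
    [0,0,0.001,0,0,0],
    [0,0,0.001,0,0,0],
    [0,0,0.001,0,0,0],
    [0,0,0.001,0,0,0],
  ],
)

```text
time_s: 13.05
eef_pos: [0.5965, -0.2895, 0.1733]
tool_rot: [[0.91, 0.415, 0.0], [0.415, -0.91, -0.0], [0.0, 0.0, -1.0]]
force: [-1.0, 0.3, 3.5]
finger_gap: 0.0315
finger_force: 61.2
```

Request:
send_rows(
  deltas=[
    [0,0,0.0005,0,0,0],
    [0,0,0.001,0,0,0],
    [0,0,0.0015,0,0,0],
    [0,0,0.002,0,0,0],
    [0,0,0.002,0,0,0],
  ],
)

```text
time_s: 13.68
eef_pos: [0.5965, -0.2895, 0.1714]
tool_rot: [[0.91, 0.415, 0.0], [0.415, -0.91, -0.0], [0.0, 0.0, -1.0]]
force: [-1.9, 0.5, 4.3]
finger_gap: 0.0316
finger_force: 61.7
```

Request:
send_rows(
  deltas=[
    [0,0,0.0005,0,0,0],
    [0,0,0.001,0,0,0],
    [0,0,0.001,0,0,0],
    [0,0,0.001,0,0,0],
    [0,0,0.001,0,0,0],
  ],
)

```text
time_s: 14.3
eef_pos: [0.5966, -0.2895, 0.1706]
tool_rot: [[0.91, 0.415, 0.0], [0.415, -0.91, -0.0], [0.0, 0.0, -1.0]]
force: [-2.8, 0.8, 6.8]
finger_gap: 0.0311
finger_force: 61.9
```

The seal is pressed about 5 mm at about 8 N. Now I'll open in small steps, following down to cancel the pads' backward swing.

Request:
send_rows(
  deltas=[
    [0,0,0.0005,0,0,0],
    [0,0,0.0005,0,0,0],
    [0,0,0.0005,0,0,0],
    [0,0,0.0005,0,0,0],
    [0,0,0.0005,0,0,0],
  ],
  claw=0.37,
)

```text
time_s: 14.92
eef_pos: [0.5966, -0.2895, 0.1701]
tool_rot: [[0.91, 0.415, 0.0], [0.415, -0.91, -0.0], [0.0, 0.0, -1.0]]
force: [-2.0, 2.1, 7.6]
finger_gap: 0.0318
finger_force: 57.9
```

Request:
send_rows(
  deltas=[
    [0,0,0.0005,0,0,0],
    [0,0,0.0005,0,0,0],
    [0,0,0.0005,0,0,0],
    [0,0,0.0005,0,0,0],
    [0,0,0.0005,0,0,0],
  ],
  claw=0.39,
)

```text
time_s: 15.55
eef_pos: [0.5966, -0.2895, 0.1696]
tool_rot: [[0.91, 0.415, 0.0], [0.415, -0.91, -0.0], [0.0, 0.0, -1.0]]
force: [-2.5, 0.7, 6.4]
finger_gap: 0.0338
finger_force: 43.5
```

Request:
send_rows(
  deltas=[
    [0,0,0.0003,0,0,0],
    [0,0,0.0003,0,0,0],
    [0,0,0.0003,0,0,0],
    [0,0,0.0003,0,0,0],
    [0,0,0.0003,0,0,0],
  ],
  claw=0.42,
)

```text
time_s: 16.18
eef_pos: [0.5965, -0.2895, 0.1693]
tool_rot: [[0.91, 0.415, 0.0], [0.415, -0.91, -0.0], [0.0, 0.0, -1.0]]
force: [-1.3, 1.7, 5.9]
finger_gap: 0.0361
finger_force: 21.2
```

Request:
send_rows(
  deltas=[
    [0,0,0.0003,0,0,0],
    [0,0,0.0003,0,0,0],
    [0,0,0.0003,0,0,0],
    [0,0,0.0003,0,0,0],
    [0,0,0.0003,0,0,0],
  ],
  claw=0.44,
)

```text
time_s: 16.8
eef_pos: [0.5966, -0.2896, 0.169]
tool_rot: [[0.91, 0.415, 0.001], [0.415, -0.91, -0.0], [0.0, 0.001, -1.0]]
force: [-1.2, 0.5, 5.6]
finger_gap: 0.0375
finger_force: 8.6
```

Request:
send_rows(
  deltas=[
    [0,0,0.0006,0,0,0],
    [0,0,0.0008,0,0,0],
    [0,0,0.0008,0,0,0],
    [0,0,0.0008,0,0,0],
    [0,0,0.0008,0,0,0],
  ],
  claw=0.47,
)

```text
time_s: 17.42
eef_pos: [0.5966, -0.2897, 0.1683]
tool_rot: [[0.91, 0.415, 0.001], [0.415, -0.91, -0.001], [0.0, 0.001, -1.0]]
force: [-1.1, 0.7, 6.2]
finger_gap: 0.0403
finger_force: 7.5
```

Request:
send_rows(
  deltas=[
    [0,0,0.0006,0,0,0],
    [0,0,0.0008,0,0,0],
    [0,0,0.0008,0,0,0],
    [0,0,0.0008,0,0,0],
    [0,0,0.0008,0,0,0],
  ],
  claw=0.5,
)

```text
time_s: 18.05
eef_pos: [0.5966, -0.2897, 0.1676]
tool_rot: [[0.91, 0.415, 0.001], [0.415, -0.91, -0.001], [0.0, 0.001, -1.0]]
force: [-0.9, 0.5, 5.6]
finger_gap: 0.0427
finger_force: 6.6
```

Request:
send_rows(
  deltas=[
    [0,0,0.0006,0,0,0],
    [0,0,0.0008,0,0,0],
    [0,0,0.001,0,0,0],
    [0,0,0.001,0,0,0],
    [0,0,0.001,0,0,0],
  ],
  claw=0.53,
)

```text
time_s: 18.68
eef_pos: [0.5967, -0.2897, 0.1667]
tool_rot: [[0.91, 0.415, 0.001], [0.415, -0.91, -0.001], [0.001, 0.001, -1.0]]
force: [-1.0, 0.1, 7.2]
finger_gap: 0.0455
finger_force: 5.7
```

Request:
send_rows(
  deltas=[
    [0,0,0.0006,0,0,0],
    [0,0,0.0008,0,0,0],
    [0,0,0.001,0,0,0],
    [0,0,0.001,0,0,0],
    [0,0,0.001,0,0,0],
  ],
  claw=0.56,
)

```text
time_s: 19.3
eef_pos: [0.5967, -0.2897, 0.1657]
tool_rot: [[0.91, 0.415, 0.001], [0.415, -0.91, -0.001], [0.001, 0.001, -1.0]]
force: [-0.7, 0.3, 7.0]
finger_gap: 0.0477
finger_force: 4.9
```

The catches are now under the lip, about 54 mm over both. I'll open fully and back off.

Request:
send_rows(
  deltas=[
    [0,0,0.0005,0,0,0],
    [0,0,0.0005,0,0,0],
    [0,0,0.0005,0,0,0],
    [0,0,0.0005,0,0,0],
    [0,0,0.0005,0,0,0],
  ],
  claw=0.62,
)

```text
time_s: 19.92
eef_pos: [0.5965, -0.2895, 0.1645]
tool_rot: [[0.91, 0.415, -0.0], [0.415, -0.91, 0.0], [-0.0, -0.0, -1.0]]
force: [0.4, -1.3, 0.6]
finger_gap: 0.0532
finger_force: 0.0
```

Request:
send_rows(
  deltas=[
    [0,0,0,0,0,0],
    [0,0,0,0,0,0],
    [0,0,0,0,0,0],
    [0,0,0,0,0,0],
    [0,0,0,0,0,0],
  ],
  claw=1,
)

```text
time_s: 20.55
eef_pos: [0.5965, -0.2895, 0.1646]
tool_rot: [[0.91, 0.415, 0.0], [0.415, -0.91, -0.0], [0.0, 0.0, -1.0]]
force: [-0.4, 0.1, -0.4]
finger_gap: 0.085
finger_force: 0.0
```

Request:
send_rows(
  deltas=[
    [0,0,-0.01,0,0,0],
    [0,0,-0.03,0,0,0],
    [0,0,-0.06,0,0,0],
    [0,0,-0.09,0,0,0],
    [0,0,-0.1,0,0,0],
  ],
)

```text
time_s: 21.18
eef_pos: [0.5969, -0.2897, 0.2671]
tool_rot: [[0.91, 0.415, 0.003], [0.415, -0.91, -0.002], [0.002, 0.003, -1.0]]
force: [-0.8, 0.2, -0.6]
finger_gap: 0.0852
finger_force: 0.0
```

```bash
python3 - <<'E'
from h import *
np.set_printoptions(suppress=True,precision=4)
s=robot.state(); c=eyes.capture("wrist"); print(s["eef_pos"],s["force"])
W=wcloud(c,s).reshape(-1,3); W=W[~np.isnan(W[:,0])]
n=W[np.hypot(W[:,0]-.596,W[:,1]+.29)<.045]
e=n[(n[:,2]>.18)&(n[:,2]<.2)]; print("ears",len(e),cv2.minAreaRect((e[:,:2]*1000).astype(np.float32)),e[:,2].max())
f=n[(n[:,2]>.157)&(n[:,2]<.167)]; print("flange",len(f),cv2.minEnclosingCircle((f[:,:2]*1000).astype(np.float32)),np.median(f[:,2]))
x=np.linalg.lstsq(np.c_[f[:,:2],np.ones(len(f))],f[:,2],rcond=None)[0]; print("tilt",x[:2])
sd=eyes.capture("side")
im=np.hstack([cv2.resize(c["pixels"],(480,360)),cv2.resize(sd["pixels"][100:280,180:340],(320,360))]); cv2.imwrite("pics/end.png",im)
E
```

```text
[ 0.5969 -0.2897  0.2671] [-0.7568  0.2251 -0.6213]
ears 501 ((596.5626220703125, -289.76611328125), (22.867572784423828, 52.209877014160156), 24.505685806274414) 0.19415853316851694
flange 4830 ((596.3610229492188, -289.8623046875), 36.24201583862305) 0.1617631645661626
tilt [-0.0014 -0.0005]
```

View pics/end.png

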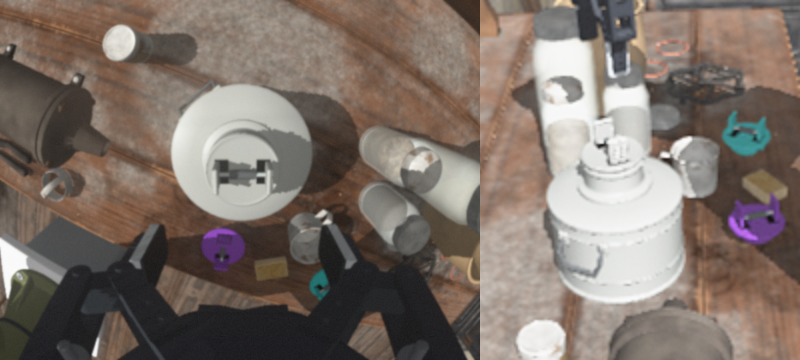

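The cap sits level in the neck (wrist pane 242,172). Its ears are free at 52 mm, and the flange top is 7.3 mm above the rim against 7.5 expected when locked, so I'm handing it in.

```bash
python3 -c "
from rig import robot
print(robot.job_done())"
```

```text
the job is handed in; nothing more can be done
None
```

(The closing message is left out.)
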